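Lean the taller board on the sloping rack to dry

TASK

Take the taller of the two small wooden boards out of its slot in the holder and lean it on the drying rack: lower edge on the rubber pad, centred side to side, its face lying back against both sloping bars, so that it stays there about 20 degrees off upright. Set it down rather than dropping it, let go, and leave the shorter board standing in its slot.

Things in the scene. Friction and masses are not known exactly. Their poses are not given: they have to be found in the camera images.
- tall_board: Taller of two pale wooden boards, a plain rectangle 130 mm wide (its x), 14 thick (y), 150 tall (z), about 0.2 kg. Origin at the board's very centre. It starts upright in a slot of the dark holder, its top edge 160 mm above the worktop, free to be gripped across the thickness. Half turns do not matter: both faces and ends are alike.
- short_board: Shorter board of the same wood, 130 mm wide (x), 14 thick (y), 85 tall (z), origin at its centre. Upright in the holder's other slot, parallel to the tall board, top edge 95 mm above the worktop; it stays there.
- board_holder: Dark slotted wooden block that holds the boards, fixed, 140 mm (x) by 110 (y) by 45 high, origin at the centre of its underside. Two slots run along its x, at y = -25 and +25 mm, 17 mm wide, 35 mm deep, floor 10 mm above the worktop; either may hold the tall board.
- lean_rack: Fixed dark wood rack; origin under its 150 (x) by 120 mm (y) foot plate, on the worktop; z up, +y to the robot's left. Rubber pad y -56 to +4, top z 14 mm. Two bars 16 mm wide at x = -40, +40: front faces look to -y, meet the pad at y = 0, slope to +y 20 degrees off upright, 90 mm long (top z 99). Tall board flush on them: its centre at x 0, y 19, z 87 mm.

How it is judged:
By the outcome, as a careful person would: the job done as asked, in the order asked, and still so for the second after the job is handed in, with the robot touching nothing.
It also fails if it takes over 54 s, if anything falls off the work surface, if the arm or the gripper's body presses on something with over 40 N, if the wrist force passes 120 N, or if a joint passes its speed limit or range.

ROBOT

A 6-joint arm with a two-finger parallel gripper is mounted at the origin on a cart in front of the work surface, level with it; the furniture and walls round the work are solid. World frame = base frame: x ahead of the robot, y to its left, z up, the work surface at z = 0. Lengths are in m, angles in degrees, forces in N, time in s.
With the tool pointing down it reaches from about 0.4 to 0.825 m from the base axis. Payload 7 kg.
Tool frame: the origin (TCP) lies between the finger pads; the fingertips stand 19 mm ahead of it and the grasp point (between the pads) is the TCP; z points along the fingers, y is the line along which they close (so a half turn about z gives the same grasp; the last joint's range is limited). The gripper opens to 88 mm and grips with 3 to 60 N. Pads are 19 mm wide; open, the fingers measure 130 mm over their backs; the gripper's body (78 mm by 193 mm) begins 47 mm behind the grasp point.
Start: joints at [89.273, 20.546, 0.682, 0, -70.136, -16.507], TCP at [0.2, 0.645, 0.246] pointing down, gripper open.
Joint ranges: [-176.03, 176.03], [-82.01, 121.73], [-58.28, 71.71], [-173.87, 95.51], [-174.79, -0.11], [-173.66, 173.66]. Speed limits (degrees/s): [136.94, 136.94, 172.46, 180, 180, 180].

INTERFACE

Orientations are given as [roll, pitch, yaw] about the fixed x, y, z axes, in that order (R = Rz(yaw) Ry(pitch) Rx(roll)).
In Python, from plant import get_obs, snapshot, close_job, spot_in, spot_point gives the robot as it stands.
- The arm moves only by the tool play_rows, never from a script. Its argument "plan" is a list of rows, each a list of 6 numbers: the shift along the tool's x, y, z in cm, then the turn, a rotation vector about the tool's x, y, z in degrees. A call has 1 to 20 rows; each row shifts and turns the commanded pose from where the row before left it, along the tool's axes as they then stand; what a row does not reach is not made up. A row lasts 1/12 s, in which the tool goes at most 41.7 mm and 7.16 degrees, less where a joint would pass 70% of its speed; a pose out of reach is approached as far as the arm can. A call is refused whole if a number of a shift passes 4.17 or a number of a turn 7.16, either way. A call with a gripper value outside its range is refused whole. "grip" is the finger opening in cm, from 0 to 8.76, set as the call begins (left out, the last holds). The fingers move at their own pace and stop on an object; the grip force is fixed at half the most. Time passes only in rows, so rows that do not move let the fingers close. It gives the time, the measured TCP pose, the force, the opening and the grip force at its end, in the units of the state.
- get_obs(): the state, without advancing time (a new reading comes with each control period).
- snapshot(name): name is "scene" or "top" or "wrist"; returns a dict with "frame" (420x560x3 uint8, red, green, blue), "fx", "fy", "cx", "cy" (pixels), "position" and "attitude" of the camera in the world. Camera axes: x right, y down, z forward; pixel columns grow to the right and rows downward; lengths in m; the calibration is good to about 2 mm. The wrist camera is an equidistant fisheye: a pixel r from the principal point sees the ray r / f radians off the axis. A picture is of the moment at which its call begins. There is no depth.
- close_job(): hands the job in; it is judged then, once.
Trained networks look in the newest picture that a camera, given by its name, has taken for a name from the list of things; names that differ only in an ending like _2 or _b are one class to them, and where a whole thing is asked for, a point or a joint stands for the part that bears it (a point fixed in the world has none). Each returns a list of dicts, best first, with "score" (0 to 1); they miss things now and then, are a little off and sometimes report something else, mostly with a low value. They report only what shows in the picture. A call takes as long as a camera call.
- spot_in(camera, thing): "position" ([x, y, z] in m, in world coordinates, good to about 4 mm: the middle of the surface that is visible of it).
- spot_point(camera, thing): "position" ([x, y, z] in m, in world coordinates, good to about 4 mm: a listed point, or the origin of a listed thing).
The state is a dict: "clock": time; "joint_pos": joint angles; "qvel": joint speeds; "tau": joint torques, N m; "tool_pos": TCP position; "orientation": TCP orientation; "force": force on the tool from outside, world axes, zero at the start; "moment": the same for the moment, N m; "opening": finger opening in m; "gripper_force": force on a finger pad.
Only numpy, scipy, OpenCV 4.12 (cv2) and the standard library are available. Lean on these libraries where they do the work, as an engineer would, in place of code of your own. Each camera call takes 0.05 s, during which the arm holds its last target. There are 200 camera calls.

## Working session

There is one attempt and no reset: what is moved stays moved. The work goes in short steps, Python scripts to look and compute and a tool call to move; the robot and the scene stay as the last step left them, time stands still between calls to the robot, and variables do not carry over. Pictures are saved under pics/ and viewed, at most 10 in all, crops included, and the job is handed in when it is done.

Besides the shell and the picture viewer there is one more tool, called after "Request:" by a JSON object that holds its "method" and its "body". play_rows: Moves the arm, as the interface text tells. Its arguments: {"type":"object","properties":{"plan":{"type":"array","items":{"type":"array","items":{"type":"number"}}},"grip":{"type":"number"}},"required":["plan"]}

```bash
mkdir -p pics; python3 - <<'E'
from plant import *
import cv2
o=get_obs();print(o)
for c in ["scene","top","wrist"]:
    s=snapshot(c);cv2.imwrite(f"pics/{c}0.png",s["frame"][:,:,::-1])
    print(c,s["fx"],s["cx"],s["cy"],s["position"],s["attitude"])
    for t in ["tall_board","short_board","board_holder","lean_rack"]:
        print(t,[(d["position"],d["score"]) for d in spot_point(c,t)[:2]])
E
python3 -c "
import cv2,numpy as np
a=cv2.imread('pics/scene0.png');b=cv2.imread('pics/top0.png')
cv2.imwrite('pics/c0.png',cv2.resize(np.vstack([a,b]),(400,600)) if 0 else b)"
```

```text
{'clock': 0.0, 'joint_pos': array([ 8.92739782e+01,  2.05922948e+01,  6.33630775e-01, -2.14201990e-02,
       -7.01351851e+01, -1.65067860e+01]), 'qvel': array([ 0.03043738,  0.01568768, -0.03581553, -0.03575572, -0.01996603,
       -0.07298215]), 'tau': array([ 9.52384798e-04, -5.82716453e+01,  2.93057477e+01,  6.99715421e+00,
        7.24798796e-03, -1.64380212e-04]), 'tool_pos': array([0.19985323, 0.64425477, 0.24460778]), 'orientation': array([ 1.79904297e+02, -7.36172705e-03, -1.72400968e+01]), 'force': array([ 0.29092456, -1.42844784, -0.19527255]), 'moment': array([-0.0010311 , -0.00310419,  0.01759416]), 'gripper_force': 0.0, 'opening': 0.08733493702528274}
scene 493.54957121044913 285.67996341633824 206.45733911816737 [ 0.1058535  -0.40024249  1.07995504] [-151.35593869    0.35868704  -42.12089293]
tall_board [([0.4335, -0.1738, 0.0816], 0.64)]
short_board [([0.4299, -0.2206, 0.0512], 0.65)]
board_holder [([0.4245, -0.1963, -0.0009], 0.56)]
lean_rack [([0.468, 0.215, -0.0003], 0.84)]
top 532.2139855192064 281.39217555337586 216.16079688368836 [0.30030016 0.00999146 1.29758835] [-172.57330849    0.26978781  -91.50634162]
tall_board [([0.428, -0.1717, 0.0837], 0.83)]
short_board [([0.4246, -0.2245, 0.0526], 0.69)]
board_holder [([0.4303, -0.1939, 0.0015], 0.75)]
lean_rack [([0.4642, 0.2173, 0.0021], 0.62)]
wrist 325.19226210127806 282.1359561988634 204.75879675554447 [0.27106594 0.6216372  0.38505433] [ 1.63919963e+02 -4.33769148e-02 -1.07161223e+02]
tall_board []
short_board []
board_holder []
lean_rack []
```

View pics/top0.png

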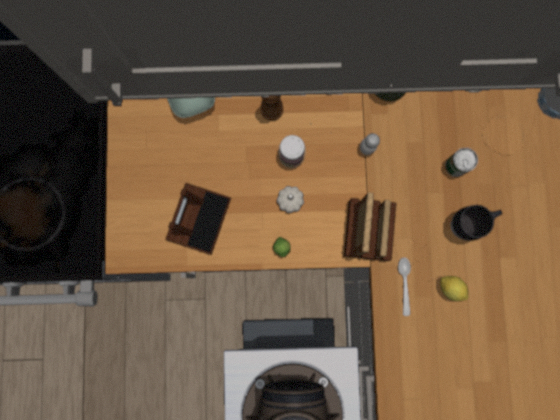

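View pics/scene0.png

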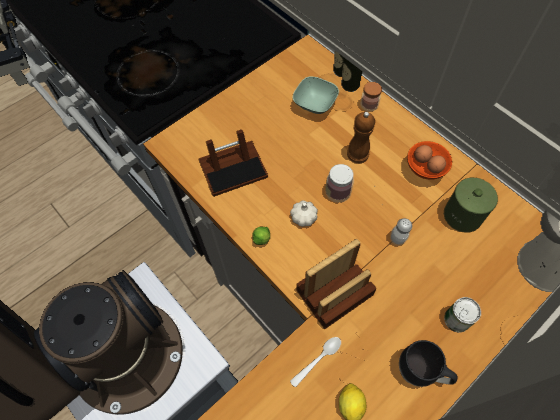

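```bash
python3 - <<'E'
import cv2,numpy as np
t=cv2.imread('pics/top0.png');s=cv2.imread('pics/scene0.png')
def c(im,x,y): return cv2.resize(cv2.convertScaleAbs(im[y:y+75,x:x+100],alpha=1.8,beta=15),(400,300),interpolation=cv2.INTER_CUBIC)
cv2.imwrite('pics/g.png',np.vstack([np.hstack([c(t,320,190),c(s,290,240)]),np.hstack([c(t,150,180),c(s,185,125)])]))
E
```

```text
(no output)
```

View pics/g.png

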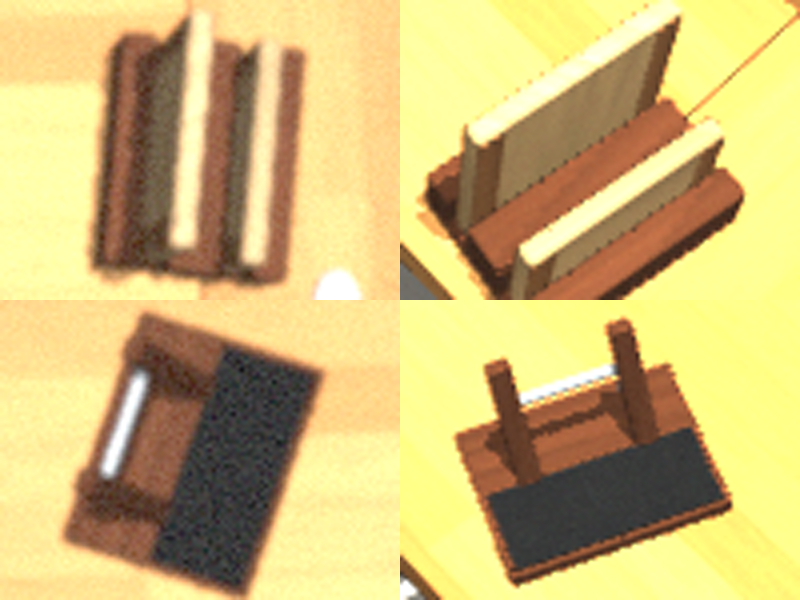

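```bash
cat > h.py <<'E'
import numpy as np
from scipy.spatial.transform import Rotation as R
from scipy.optimize import least_squares
CAM={"scene":(493.5496,285.68,206.457,[0.1058535,-0.40024249,1.07995504],[-151.35593869,0.35868704,-42.12089293]),
"top":(532.214,281.392,216.161,[0.30030016,0.00999146,1.29758835],[-172.57330849,0.26978781,-91.50634162])}
def proj(c,p):
    f,cx,cy,t,a=CAM[c]; q=R.from_euler('xyz',a,degrees=True).inv().apply(np.atleast_2d(p)-t)
    return np.c_[cx+f*q[:,0]/q[:,2],cy+f*q[:,1]/q[:,2]]
def place(v,l): return R.from_euler('z',v[2],degrees=True).apply(l)+[v[0],v[1],0]
OFF={'tt':(320,190,0,0),'ts':(290,240,400,0),'rt':(150,180,0,300),'rs':(185,125,400,300)}
def px(k,p): o=OFF[k]; return (np.array(p,float)-o[2:]-1.5)/4+o[:2]
E
python3 - <<'E'
from h import *
L=np.array([[.065,0,.16],[-.065,0,.16]])
o={'top':px('tt',[(202,12),(183,247)]),'scene':px('ts',[(672,8),(475,135)])}
for cs in (['top'],['scene'],['top','scene']):
    f=lambda v:np.concatenate([(proj(c,place(v,L))-o[c]).ravel() for c in cs])
    r=least_squares(f,[.43,-.17,0],x_scale=[.01,.01,1]);print('tall',cs,r.x,r.fun.round(1))
o={'top':px('rt',[(322,375),(247,592),(155,563),(222,347)]),'scene':px('rs',[(730,505),(513,572),(487,493),(695,430)])}
for cs in (['top'],['scene'],['top','scene']):
    def f(v):
        h=v[3];P=np.array([[h,-.056,.014],[-h,-.056,.014],[-h,.004,.014],[h,.004,.014]])
        return np.concatenate([(proj(c,place(v,P))-o[c]).ravel() for c in cs])
    r=least_squares(f,[.465,.21,-19,.07],x_scale=[.01,.01,1,.01]);print('rack',cs,r.x,r.fun.round(1))
E
```

```text
tall ['top'] [ 0.43150416 -0.1739572  -7.30175563] [ 0.  -0.5 -0.   0.5]
tall ['scene'] [ 0.43179672 -0.17440807 -7.95258675] [ 1.3 -1.1 -1.3  1. ]
tall ['top', 'scene'] [ 0.43166897 -0.17419845 -7.63372031] [ 0.3 -0.5 -0.1  0.4  1.1 -1.3 -1.3  1.1]
rack ['top'] [  0.46702614   0.21302407 -18.55009043   0.06929953] [-0.9  0.   0.3  0.  -0.3  0.   0.8 -0. ]
rack ['scene'] [  0.47051291   0.21400361 -21.92956666   0.07097489] [-0.6 -0.3  0.  -0.3  0.   0.5  0.6  0.1]
rack ['top', 'scene'] [  0.46853169   0.2133598  -19.98096245   0.07009723] [-0.4 -0.1 -0.8  0.1 -1.2 -0.6  1.4 -0.8 -1.  -0.6  0.9  0.8  0.1  1.7
 -0.5  0.1]
```

Request:
{"method": "play_rows", "body": {"plan": [[0, 0, -0.5, 0, 0, -4.8], [0, 0, -0.5, 0, 0, -4.8], [1, 1.2, -0.3, 0, 0, 0], [2, 2.5, -0.3, 0, 0, 0], [2, 2.5, -0.3, 0, 0, 0], [2, 2.5, -0.3, 0, 0, 0], [2, 2.5, -0.3, 0, 0, 0], [2, 2.5, -0.3, 0, 0, 0], [2, 2.5, -0.3, 0, 0, 0], [2, 2.5, -0.3, 0, 0, 0], [2, 2.5, -0.3, 0, 0, 0], [2, 2.5, -0.3, 0, 0, 0], [2, 2.5, -0.3, 0, 0, 0], [2, 2.5, -0.3, 0, 0, 0], [2, 2.5, -0.3, 0, 0, 0], [2, 2.5, -0.3, 0, 0, 0], [2, 2.5, -0.3, 0, 0, 0], [2, 2.5, -0.3, 0, 0, 0], [1, 1.2, 0, 0, 0, 0]], "grip": 8.7}}

```text
clock: 2.33
tool_pos: [0.4652, 0.2038, 0.3045]
orientation: [-180.0, -0.1, -7.8]
force: [0.8, 0.4, -0.4]
opening: 0.0872
gripper_force: 0.0
```

```bash
python3 - <<'E'
from plant import *
import cv2,json
s=snapshot("wrist");cv2.imwrite("pics/w1.png",s["frame"][:,:,::-1])
print({k:v if not hasattr(v,'tolist') else v.tolist() for k,v in s.items() if k!="frame"})
print(spot_point("wrist","lean_rack")[:1])
E
```

```text
{'fx': 325.19226210127806, 'fy': 325.19226210127806, 'cx': 282.1359561988634, 'cy': 204.75879675554447, 'position': [0.5387425382432959, 0.1927399773115675, 0.4441230480642751], 'attitude': [163.9808329714223, 0.0016016392477594028, -97.70512022435786]}
[{'position': [0.4677, 0.2176, 0.0026], 'score': 0.81}]
```

View pics/w1.png

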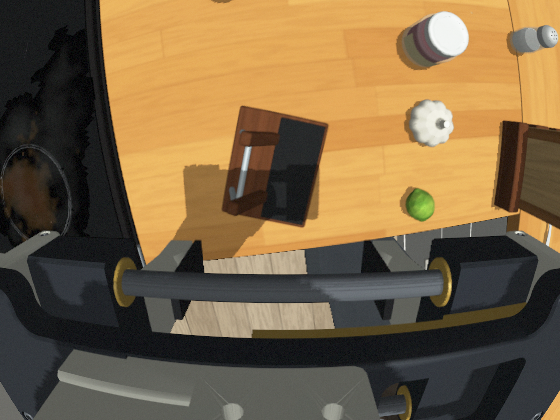

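Request:
{"method": "play_rows", "body": {"plan": [[0.5, 1, 0, 0, 0, 0], [0.1, 2.5, 0, 0, 0, 0], [0.1, 2.5, 0, 0, 0, 0], [0.1, 2.5, 0, 0, 0, 0], [0.1, 2.5, 0, 0, 0, 0], [0.1, 2.5, 0, 0, 0, 0], [0.1, 2.5, 0, 0, 0, 0], [0.1, 2.5, 0, 0, 0, 0], [0.1, 2.5, 0, 0, 0, 0], [0.1, 2.5, 0, 0, 0, 0], [0.1, 2.5, 0, 0, 0, 0], [0.1, 2.5, 0, 0, 0, 0], [0.1, 2.5, 0, 0, 0, 0], [0.1, 2.5, 0, 0, 0, 0], [0.1, 2.5, 0, 0, 0, 0], [0.1, 2.5, 0, 0, 0, 0], [0, 0, 0, 0, 0, 0], [0, 0, 0, 0, 0, 0]]}}

```text
clock: 3.93
tool_pos: [0.4324, -0.1783, 0.3034]
orientation: [-180.0, 0.0, -7.8]
force: [-0.3, 0.3, -0.4]
opening: 0.087
gripper_force: 0.0
```

```bash
python3 - <<'E'
from plant import *
import cv2,numpy as np
s=snapshot("wrist");cv2.imwrite("pics/w2.png",s["frame"][:,:,::-1])
print({k:v if not hasattr(v,'tolist') else v.tolist() for k,v in s.items() if k!="frame"})
a=cv2.imread('pics/w1.png')[95:245,200:350];b=cv2.imread('pics/w2.png')
print(spot_point("wrist","tall_board")[:1])
cv2.imwrite('pics/w12.png',np.hstack([cv2.resize(a,(400,400),interpolation=2),cv2.resize(b[50:250,180:380],(400,400),interpolation=2)]))
E
```

```text
{'fx': 325.19226210127806, 'fy': 325.19226210127806, 'cx': 282.1359561988634, 'cy': 204.75879675554447, 'position': [0.5061432159784209, -0.18923629846455145, 0.4428774261646813], 'attitude': [163.89393303981672, -0.03496952141508623, -97.68986193221734]}
[{'position': [0.4317, -0.1765, 0.0831], 'score': 0.58}]
```

View pics/w12.png

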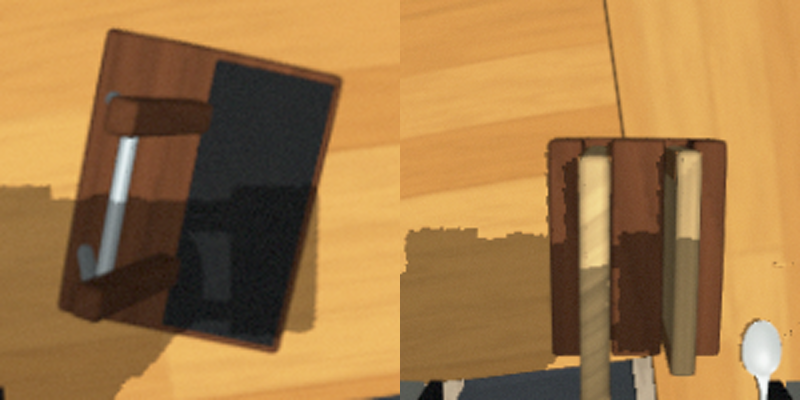

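```bash
cat >> h.py <<'E'
WC={"w1":([0.5387425,0.19273998,0.444123],[163.98083297,0.0016,-97.7051202]),"w2":([0.5061432,-0.1892363,0.4428774],[163.893933,-0.03497,-97.689862])}
def projw(c,p):
    t,a=WC[c]; q=R.from_euler('xyz',a,degrees=True).inv().apply(np.atleast_2d(p)-t)
    n=np.hypot(q[:,0],q[:,1]);k=325.19226*np.arctan2(n,q[:,2])/n
    return np.c_[282.136+k*q[:,0],204.759+k*q[:,1]]
E
python3 - <<'E'
from h import *
o=np.array([(216,62),(338,85),(274,347),(163,323)])/2.6667+[200,95]
def f(v):
    h=v[3];P=np.array([[h,.004,.014],[h,-.056,.014],[-h,-.056,.014],[-h,.004,.014]])
    return (projw('w1',place(v,P))-o).ravel()
r=least_squares(f,[.465,.21,-19,.07],x_scale=[.01,.01,1,.01]);print('rack',r.x,r.fun.round(1))
P=np.array([[.04,.031,.099],[-.04,.031,.099]]);print(((projw('w1',place(r.x,P))-[200,95])*2.6667).round())
a=np.array([(594.5-400)/2+180,156/2+50]);b=np.array([(596-400)/2+180,390/2+50])
def g(v):
    q=projw('w2',place(v,np.array([[.065,0,.16],[v[3],0,.16]])));return np.r_[q[0]-a,q[1]-b]
r=least_squares(g,[.43,-.17,-7,-.03],x_scale=[.01,.01,1,.01]);print('tall',r.x,r.fun.round(1))
E
```

```text
rack [  0.46735413   0.21369308 -19.61886691   0.06920741] [ 0.5 -0.6 -0.7  0.6  0.3 -0.3 -0.1  0.3]
[[135. 121.]
 [100. 309.]]
tall [ 0.42960815 -0.17501074 -7.52560128 -0.04347001] [ 0. -0. -0.  0.]
```

Request:
{"method": "play_rows", "body": {"plan": [[-0.2, -0.4, 1, 0, 0, 0.3], [0, 0, 2, 0, 0, 0], [0, 0, 2.5, 0, 0, 0], [0, 0, 2.5, 0, 0, 0], [0, 0, 2.5, 0, 0, 0], [0, 0, 2.2, 0, 0, 0], [0, 0, 1.5, 0, 0, 0], [0, 0, 1, 0, 0, 0], [0, 0, 0.6, 0, 0, 0], [0, 0, 0, 0, 0, 0], [0, 0, 0, 0, 0, 0]]}}

```text
clock: 4.95
tool_pos: [0.4315, -0.1728, 0.1456]
orientation: [180.0, 0.0, -7.9]
force: [1.0, -1.4, 0.2]
opening: 0.0869
gripper_force: 0.0
```

Request:
{"method": "play_rows", "body": {"plan": [[0, 0, 0, 0, 0, 0], [0, 0, 0, 0, 0, 0], [0, 0, 0, 0, 0, 0], [0, 0, 0, 0, 0, 0], [0, 0, 0, 0, 0, 0], [0, 0, 0, 0, 0, 0], [0, 0, 0, 0, 0, 0], [0, 0, 0, 0, 0, 0], [0, 0, 0, 0, 0, 0], [0, 0, 0, 0, 0, 0], [0, 0, 0, 0, 0, 0], [0, 0, 0, 0, 0, 0]], "grip": 0}}

```text
clock: 5.95
tool_pos: [0.4314, -0.1733, 0.1455]
orientation: [180.0, 0.0, -7.9]
force: [-0.2, -0.0, 0.3]
opening: 0.0137
gripper_force: 30.0
```

Request:
{"method": "play_rows", "body": {"plan": [[0, 0, -0.3, 0, 0, 0], [0, 0, -0.6, 0, 0, 0], [0, 0, -1, 0, 0, 0], [0, 0, -1, 0, 0, 0], [0, 0, -1.5, 0, 0, 0], [0, 0, -1.5, 0, 0, 0], [0, 0, -1.5, 0, 0, 0], [0, 0, -2, 0, 0, 0], [0, 0, -2, 0, 0, 0], [0, 0, -2, 0, 0, 0], [0, 0, -2, 0, 0, 0], [0, 0, -1.5, 0, 0, 0], [0, 0, -1, 0, 0, 0], [0, 0, -0.6, 0, 0, 0], [0, 0, 0, 0, 0, 0], [0, 0, 0, 0, 0, 0]]}}

```text
clock: 7.28
tool_pos: [0.4311, -0.1732, 0.33]
orientation: [-180.0, 0.0, -7.9]
force: [-0.3, 0.3, -2.2]
opening: 0.0137
gripper_force: 30.0
```

```bash
python3 - <<'E'
from plant import *
import cv2,numpy as np
s=snapshot("scene");t=snapshot("top");o=get_obs();print(o['tool_pos'],o['orientation'],o['force'])
for c in("scene","top"):
  for n in("tall_board","short_board"):print(c,n,spot_point(c,n)[:1])
f=lambda a,x,y:cv2.resize(cv2.convertScaleAbs(a["frame"][y:y+150,x:x+150,::-1],alpha=1.5),(400,400),interpolation=2)
cv2.imwrite("pics/l1.png",np.hstack([f(s,270,170),f(t,300,140)]))
E
```

```text
[ 0.43089941 -0.17319128  0.3294602 ] [-1.79995645e+02  1.05535471e-01 -7.94189514e+00] [-1.59678725  0.3551326  -1.54537687]
scene tall_board []
scene short_board [{'position': [0.4268, -0.2213, 0.0538], 'score': 0.73}]
top tall_board [{'position': [0.4282, -0.1721, 0.2675], 'score': 0.64}]
top short_board [{'position': [0.4248, -0.2236, 0.0539], 'score': 0.52}]
```

View pics/l1.png

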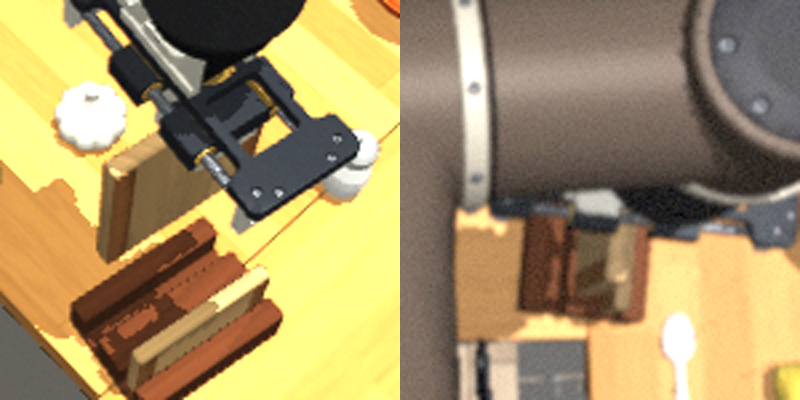

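```bash
cat >> h.py <<'E'
rack=np.array([.4675,.2137,-19.7])
RT=R.from_euler('z',rack[2],degrees=True)*R.from_euler('x',160,degrees=True)
u=np.array([0,np.sin(np.radians(20)),np.cos(np.radians(20))])
FL=np.array([0,.019,.087])+.0605*u
def tgt(dy,dz,dx=0): return place(rack,FL+[dx,dy,dz])
E
python3 - <<'E'
from h import *
from plant import get_obs
o=get_obs();p=o['tool_pos'];Rc=R.from_euler('xyz',o['orientation'],degrees=True)
c=place([p[0],p[1],-7.9],np.array([[-.065,.007,.0145+p[2]],[-.065,.007,.0145+p[2]-.15],[-.065,-.007,.0145+p[2]-.15]]))
print(((proj('scene',c)-[270,170])*2.667).round())
q=tgt(-.012,.06);print(tgt(0,0),q)
print('trans',Rc.inv().apply((q-p)*[1,1,0])*100,'dz',q[2]-p[2])
print('rotvec',np.degrees((Rc.inv()*RT).as_rotvec()))
print('in target axes, z down .1 :',RT.inv().apply([0,0,-10]))
E
```

```text
[[100. 162.]
 [ 93. 253.]
 [104. 268.]]
[0.48088006 0.25106905 0.1438514 ] [0.47683492 0.23977141 0.2038514 ]
trans [-1.18170249e+00 -4.15422602e+01 -4.54732354e-03] dz -0.12607511435399368
rotvec [-19.91407421  -1.98553703  11.65554304]
in target axes, z down .1 : [-6.93889390e-17 -3.42020143e+00  9.39692621e+00]
```

Request:
{"method": "play_rows", "body": {"plan": [[-0.06, -1, 0, 0, 0, 0], [-0.06, -1.8, 0, 0, 0, 0], [-0.06, -2.3, 0, 0, 0, 0], [-0.06, -2.3, 0, 0, 0, 0], [-0.06, -2.3, 0, 0, 0, 0], [-0.06, -2.3, 0, 0, 0, 0], [-0.06, -2.3, 0, 0, 0, 0], [-0.06, -2.3, 0, 0, 0, 0], [-0.06, -2.3, 0, 0, 0, 0], [-0.06, -2.3, 0, 0, 0, 0], [-0.06, -2.3, 0, 0, 0, 0], [-0.06, -2.3, 0, 0, 0, 0], [-0.06, -2.3, 0, 0, 0, 0], [-0.06, -2.3, 0, 0, 0, 0], [-0.06, -2.3, 0, 0, 0, 0], [-0.06, -2.3, 0, 0, 0, 0], [-0.06, -2.3, 0, 0, 0, 0], [-0.06, -2.3, 0, 0, 0, 0], [-0.06, -1.3, 0, 0, 0, 0], [-0.06, -0.6, 0, 0, 0, 0]]}}

```text
clock: 9.25
tool_pos: [0.4766, 0.2412, 0.3299]
orientation: [180.0, 0.0, -7.9]
force: [0.5, -0.7, -1.2]
opening: 0.0139
gripper_force: 30.0
```

Request:
{"method": "play_rows", "body": {"plan": [[0, 0, 0, -1.6, -0.16, 1], [0, 0, 0, -3.3, -0.33, 1.9], [0, 0, 0, -3.3, -0.33, 1.9], [0, 0, 0, -3.3, -0.33, 1.9], [0, 0, 0, -3.3, -0.33, 1.9], [0, 0, 0, -3.3, -0.33, 1.9], [0, 0, 0, -1.8, -0.17, 1.1], [0, 0, 0, 0, 0, 0], [0, 0, 0, 0, 0, 0], [0, 0, 0, 0, 0, 0]]}}

```text
clock: 10.08
tool_pos: [0.4768, 0.2391, 0.3308]
orientation: [160.1, -0.1, -19.6]
force: [0.4, 0.4, -1.6]
opening: 0.0138
gripper_force: 30.0
```

```bash
cat > go.py <<'E'
from h import *
from plant import get_obs
import sys
def go(dy,dz,dx=0):
    o=get_obs();p=o['tool_pos'];Rc=R.from_euler('xyz',o['orientation'],degrees=True)
    print('to',dy,dz,'shift cm',(Rc.inv().apply(tgt(dy,dz,dx)-p)*100).round(2),'turn',np.degrees((Rc.inv()*RT).as_rotvec()).round(2),'F',o['force'].round(1),
     'rackframe off mm',((R.from_euler('z',-rack[2],degrees=True).apply(p-[rack[0],rack[1],0])-FL)*1000).round(1))
E
python3 -c "
from go import *
go(-.012,.06);go(-.012,.015)"
```

```text
to -0.012 0.06 shift cm [-0.03 -4.38 11.92] turn [-0.13 -0.08  0.06] F [ 0.4  0.4 -1.6] rackframe off mm [  0.2 -12.7 187. ]
to -0.012 0.015 shift cm [-0.03 -5.91 16.15] turn [-0.13 -0.08  0.06] F [ 0.4  0.4 -1.6] rackframe off mm [  0.2 -12.7 187. ]
```

Request:
{"method": "play_rows", "body": {"plan": [[0, -0.3, 0.8, 0, 0, 0], [0, -0.6, 1.6, 0, 0, 0], [0, -0.77, 2.1, 0, 0, 0], [0, -0.77, 2.1, 0, 0, 0], [0, -0.77, 2.1, 0, 0, 0], [0, -0.77, 2.1, 0, 0, 0], [0, -0.77, 2.1, 0, 0, 0], [0, -0.6, 1.6, 0, 0, 0], [0, -0.35, 1, 0, 0, 0], [0, -0.2, 0.65, 0, 0, 0], [0, 0, 0, 0, 0, 0], [0, 0, 0, 0, 0, 0]]}}

```text
clock: 11.08
tool_pos: [0.4773, 0.2396, 0.1592]
orientation: [160.1, -0.1, -19.6]
force: [-0.1, -0.3, -0.8]
opening: 0.0137
gripper_force: 30.0
```

```bash
python3 - <<'E'
from go import *
from plant import *
import cv2
s=snapshot("scene");t=snapshot("wrist")
go(-.012,.003);go(0,.003);go(0,0)
cv2.imwrite("pics/r1.png",np.hstack([cv2.resize(s["frame"][90:240,160:310,::-1],(400,400),interpolation=2),cv2.resize(t["frame"][50:250,180:380,::-1],(400,400),interpolation=2)]))
E
```

```text
to -0.012 0.003 shift cm [-0.06 -0.39  1.23] turn [-0.14 -0.13  0.03] F [ 0.6 -0.5 -1.2] rackframe off mm [  0.6 -11.5  15.9]
to 0 0.003 shift cm [-0.06 -1.52  0.82] turn [-0.14 -0.13  0.03] F [ 0.6 -0.5 -1.2] rackframe off mm [  0.6 -11.5  15.9]
to 0 0 shift cm [-0.06 -1.62  1.1 ] turn [-0.14 -0.13  0.03] F [ 0.6 -0.5 -1.2] rackframe off mm [  0.6 -11.5  15.9]
```

View pics/r1.png

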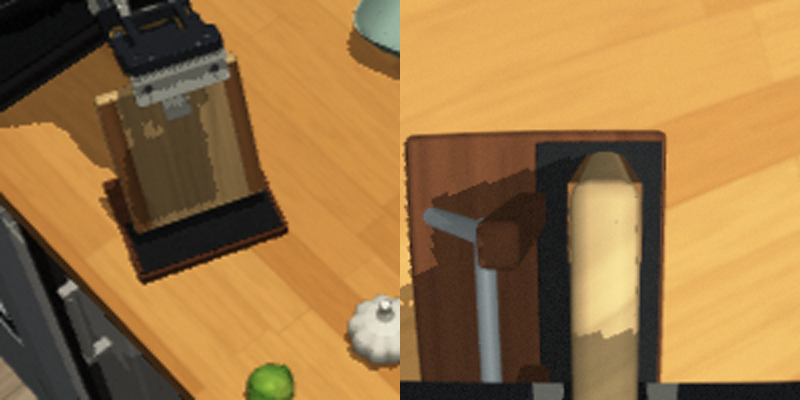

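Request:
{"method": "play_rows", "body": {"plan": [[-0.02, -0.1, 0.4, 0, 0, 0], [-0.02, -0.15, 0.4, 0, 0, 0], [-0.02, -0.12, 0.35, 0, 0, 0], [0, 0, 0, 0, 0, 0], [0, -0.19, -0.07, 0, 0, 0], [0, -0.19, -0.07, 0, 0, 0], [0, -0.19, -0.07, 0, 0, 0], [0, -0.19, -0.07, 0, 0, 0], [0, 0, 0, 0, 0, 0], [0, 0, 0, 0, 0, 0], [0, 0, 0, 0, 0, 0]]}}

```text
clock: 12.1
tool_pos: [0.479, 0.247, 0.1466]
orientation: [160.0, -0.1, -19.6]
force: [0.4, 0.1, -0.9]
opening: 0.0141
gripper_force: 30.0
```

```bash
python3 -c "
from go import *
go(0,.003);go(0,0)"
```

```text
to 0 0.003 shift cm [ 0.04 -0.41 -0.18] turn [-0.03 -0.07  0.04] F [ 0.4  0.1 -0.9] rackframe off mm [-0.4 -4.5  2.7]
to 0 0 shift cm [ 0.04 -0.51  0.1 ] turn [-0.03 -0.07  0.04] F [ 0.4  0.1 -0.9] rackframe off mm [-0.4 -4.5  2.7]
```

Creep toward the bars in small steps.

Request:
{"method": "play_rows", "body": {"plan": [[0, -0.1, -0.04, 0, 0, 0], [0, -0.1, -0.04, 0, 0, 0], [0, 0, 0, 0, 0, 0], [0, -0.1, -0.03, 0, 0, 0], [0, 0, 0, 0, 0, 0], [0, 0, 0, 0, 0, 0], [0, 0, 0, 0, 0, 0]]}}

```text
clock: 12.68
tool_pos: [0.4801, 0.25, 0.1466]
orientation: [160.0, -0.1, -19.6]
force: [0.4, 0.2, -2.0]
opening: 0.0138
gripper_force: 30.0
```

Request:
{"method": "play_rows", "body": {"plan": [[0, -0.1, -0.03, 0, 0, 0], [0, 0, 0, 0, 0, 0], [0, 0, 0, 0, 0, 0], [0, 0, 0, 0, 0, 0]]}}

```text
clock: 13.02
tool_pos: [0.4805, 0.251, 0.1465]
orientation: [160.0, -0.1, -19.6]
force: [-0.1, 0.3, -1.0]
opening: 0.0137
gripper_force: 30.0
```

Request:
{"method": "play_rows", "body": {"plan": [[0, -0.1, -0.03, 0, 0, 0], [0, 0, 0, 0, 0, 0], [0, 0, 0, 0, 0, 0], [0, 0, 0, 0, 0, 0]]}}

```text
clock: 13.35
tool_pos: [0.4808, 0.252, 0.1465]
orientation: [160.0, -0.1, -19.6]
force: [-0.5, -0.3, -1.1]
opening: 0.0139
gripper_force: 30.0
```

Request:
{"method": "play_rows", "body": {"plan": [[0, -0.1, -0.03, 0, 0, 0], [0, 0, 0, 0, 0, 0], [0, 0, 0, 0, 0, 0], [0, 0, 0, 0, 0, 0]]}}

```text
clock: 13.68
tool_pos: [0.4812, 0.253, 0.1464]
orientation: [160.0, -0.1, -19.6]
force: [-0.2, -0.2, -1.2]
opening: 0.0135
gripper_force: 30.0
```

Request:
{"method": "play_rows", "body": {"plan": [[0, -0.1, -0.03, 0, 0, 0], [0, 0, 0, 0, 0, 0], [0, 0, 0, 0, 0, 0], [0, 0, 0, 0, 0, 0]]}}

```text
clock: 14.02
tool_pos: [0.4815, 0.2539, 0.1463]
orientation: [160.0, -0.1, -19.6]
force: [-0.4, 0.1, -2.5]
opening: 0.0139
gripper_force: 30.0
```

```bash
python3 - <<'E'
from go import *
from plant import *
import cv2
t=snapshot("wrist");s=snapshot("scene")
go(0,.0)
cv2.imwrite("pics/r2.png",np.hstack([cv2.resize(s["frame"][100:220,180:300,::-1],(400,400),interpolation=2),cv2.resize(t["frame"][70:230,200:360,::-1],(400,400),interpolation=2)]))
E
```

```text
to 0 0.0 shift cm [0.04 0.19 0.33] turn [-0.03 -0.07  0.04] F [-0.7  0.8 -1.2] rackframe off mm [-0.4  2.9  2.5]
```

View pics/r2.png

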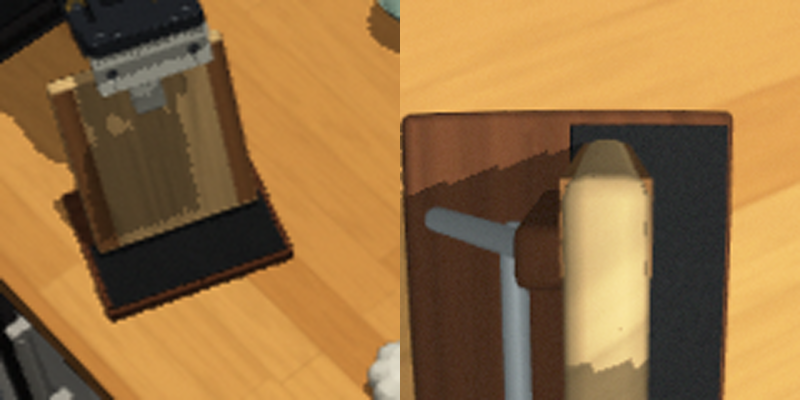

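Request:
{"method": "play_rows", "body": {"plan": [[0, -0.1, -0.03, 0, 0, 0], [0, 0, 0, 0, 0, 0], [0, 0, 0, 0, 0, 0], [0, 0, 0, 0, 0, 0]]}}

```text
clock: 14.45
tool_pos: [0.4819, 0.2549, 0.1463]
orientation: [160.0, -0.1, -19.6]
force: [0.5, -0.0, -1.6]
opening: 0.0138
gripper_force: 30.0
```

Request:
{"method": "play_rows", "body": {"plan": [[0, -0.06, -0.02, 0, 0, 0], [0, 0, 0, 0, 0, 0], [0, 0, 0, 0, 0, 0], [0, 0, 0, 0, 0, 0]]}}

```text
clock: 14.78
tool_pos: [0.4819, 0.2551, 0.1463]
orientation: [160.0, -0.0, -19.7]
force: [-0.5, -2.0, -0.8]
opening: 0.0139
gripper_force: 30.0
```

Request:
{"method": "play_rows", "body": {"plan": [[0, 0, 0.05, 0, 0, 0], [0, 0, 0.05, 0, 0, 0], [0, 0, 0, 0, 0, 0], [0, 0, 0.05, 0, 0, 0], [0, 0, 0, 0, 0, 0], [0, 0, 0, 0, 0, 0]]}}

```text
clock: 15.28
tool_pos: [0.4818, 0.2547, 0.145]
orientation: [160.0, -0.1, -19.6]
force: [-0.6, -4.1, 1.8]
opening: 0.014
gripper_force: 30.0
```

Request:
{"method": "play_rows", "body": {"plan": [[0, 0, 0.05, 0, 0, 0], [0, 0, 0, 0, 0, 0], [0, 0, 0.05, 0, 0, 0], [0, 0, 0, 0, 0, 0], [0, 0, 0, 0, 0, 0]]}}

```text
clock: 15.7
tool_pos: [0.4817, 0.2544, 0.144]
orientation: [160.0, -0.1, -19.6]
force: [-1.9, -5.3, 3.9]
opening: 0.014
gripper_force: 30.0
```

Request:
{"method": "play_rows", "body": {"plan": [[0, 0, 0.05, 0, 0, 0], [0, 0, 0, 0, 0, 0], [0, 0, 0.05, 0, 0, 0], [0, 0, 0, 0, 0, 0], [0, 0, 0, 0, 0, 0]]}}

```text
clock: 16.12
tool_pos: [0.4818, 0.2542, 0.1436]
orientation: [160.0, -0.1, -19.6]
force: [-2.9, -4.8, 6.7]
opening: 0.0139
gripper_force: 30.0
```

```bash
python3 -c "
from go import *
go(0,0)"
```

```text
to 0 0 shift cm [0.02 0.32 0.09] turn [-0.02 -0.1   0.04] F [-2.9 -4.8  6.7] rackframe off mm [-0.2  3.3 -0.2]
```

Request:
{"method": "play_rows", "body": {"plan": [[0, 0, 0, 0, 0, 0], [0, 0, 0, 0, 0, 0], [0, 0, 0, 0, 0, 0], [0, 0, 0, 0, 0, 0], [0, 0, 0, 0, 0, 0], [0, 0, 0, 0, 0, 0], [0, 0, 0, 0, 0, 0], [0, 0, 0, 0, 0, 0], [0, 0, 0, 0, 0, 0], [0, 0, 0, 0, 0, 0], [0, 0, 0, 0, 0, 0], [0, 0, 0, 0, 0, 0]], "grip": 6}}

```text
clock: 17.12
tool_pos: [0.4817, 0.2544, 0.143]
orientation: [160.0, -0.1, -19.6]
force: [-0.5, -0.0, -0.6]
opening: 0.06
gripper_force: 0.0
```

Request:
{"method": "play_rows", "body": {"plan": [[0, 0, -0.4, 0, 0, 0], [0, 0, -0.8, 0, 0, 0], [0, 0, -1, 0, 0, 0], [0, 0, -1.5, 0, 0, 0], [0, 0, -2, 0, 0, 0], [0, 0, -2, 0, 0, 0], [0, 0, -2, 0, 0, 0], [0, 0, -2, 0, 0, 0], [0, 0, -1, 0, 0, 0], [0, 0, 0, 0, 0, 0], [0, 0, 0, 0, 0, 0]]}}

```text
clock: 18.03
tool_pos: [0.4961, 0.2955, 0.2625]
orientation: [160.1, -0.1, -19.6]
force: [-1.1, -0.6, -0.1]
opening: 0.0601
gripper_force: 0.0
```

```bash
python3 - <<'E'
from go import *
from plant import *
import cv2
t=snapshot("wrist");s=snapshot("scene")
print(get_obs()['clock'])
cv2.imwrite("pics/r3.png",np.hstack([cv2.resize(s["frame"][90:330,160:400,::-1],(400,400),interpolation=2),cv2.resize(t["frame"][50:250,180:380,::-1],(400,400),interpolation=2)]))
for c in("wrist","scene"):print(spot_point(c,"tall_board")[:1],spot_point(c,"lean_rack")[:1],spot_point(c,"short_board")[:1])
E
```

```text
18.1333
[{'position': [0.4734, 0.2317, 0.0866], 'score': 0.59}] [{'position': [0.4663, 0.2133, -0.0011], 'score': 0.84}] [{'position': [0.4213, -0.225, 0.0536], 'score': 0.62}]
[{'position': [0.4794, 0.2346, 0.0841], 'score': 0.77}] [{'position': [0.4674, 0.2185, 0.0028], 'score': 0.97}] [{'position': [0.4268, -0.2193, 0.0509], 'score': 0.6}]
```

View pics/r3.png

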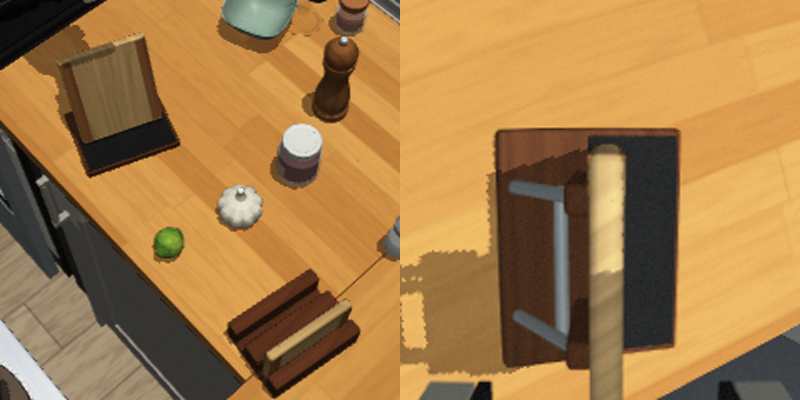

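```bash
python3 -c "
from plant import *
print(close_job())"
```

```text
the job is handed in; nothing more can be done
None
```

The tall board is leaning on the drying rack, face back against both bars and lower edge on the pad. Its side-to-side centring is estimated within about 2 mm. The short board is still in its slot, the gripper is clear, and the job was handed in at about 18 s.

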